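# Box up the soil sample and read its label

### The arm

A 6-joint arm with a two-finger parallel gripper is mounted at the origin on the work surface. World frame = base frame: x ahead of the robot, y to its left, z up, the work surface at z = 0. Lengths are in mm, angles in rad, forces in N, time in s.
With the tool pointing down it reaches from about 350 to 875 mm from the base axis. Payload 15.5 kg.
Tool frame: the origin (TCP) lies on the mounting face of the last link; the fingertips stand 173 mm ahead of it and the grasp point (between the pads) lies bot.tcp_to_grasp ahead of it (bot.tcp_to_grasp is the distance from the TCP to the grasp point, in mm); z points along the fingers, y is the line along which they close (so a half turn about z gives the same grasp; the last joint's range is limited). The gripper opens to 85 mm and grips with 20 to 120 N. Pads are 22 mm wide; open, the fingers measure 114 mm over their backs; the gripper's body (76 mm by 85 mm) begins 54 mm behind the grasp point. The pads swing forward as they close: fully open they stand 13 mm farther back than shut.
Start: joints at [1.077, 0.494, 1.345, -0, 1.302, -0.096], TCP at [242.692, 575.959, 404.677] pointing down, gripper open.
Joint ranges: [-2.91, 2.91], [-0.82, 2.16], [0.22, 2.67], [-1.22, 4.37], [0.12, 2.79], [-3.08, 3.08]. Speed limits (rad/s): [1.89, 1.89, 2.57, 3.01, 3.01, 3.01].

### API

Orientations are given as [roll, pitch, yaw] about the fixed x, y, z axes, in that order (R = Rz(yaw) Ry(pitch) Rx(roll)).
In Python, from cell import monitor, vision, sign_off, bot gives the robot as it stands.
- The arm moves only by the tool servo_tool, never from a script. Its argument "steps" is a list of rows, each a list of 2 entries, a list of its own where there are three numbers: the shift along the tool's x, y, z as a fraction of full scale, then the turn about the tool's z as a fraction of full scale. In form: [[[tx, ty, tz], spin], ...]. A call has 1 to 5 rows; each row shifts and turns the commanded pose from where the row before left it, along the tool's axes as they then stand; what a row does not reach is not made up. Full scale, the value 1, is 25 mm for a shift and 6 degrees for a turn. A row lasts 1/12 s, in which the tool goes at most 41.7 mm and 7.16 degrees, less where a joint would pass 70% of its speed; a pose out of reach is approached as far as the arm can. A call with a number of a shift or a turn outside -1 to 1 is refused whole. A call with a gripper value outside its range is refused whole. "claw" is the opening, from 0 (shut) to 1 (fully open), set as the call begins (left out, the last holds). The fingers move at their own pace and stop on an object; "grip_force" is the grip in N (left out, the last holds). Time passes only in rows, so rows that do not move let the fingers close. It gives the time, the measured TCP pose, the force, the opening and the grip force at its end, in the units of the state.
- monitor.state(): the state, without advancing time (a new reading comes with each control period).
- vision.read_camera(name): name is "scene" or "top"; returns the picture (400x640x3 uint8, red, green, blue); there is no depth.
- vision.calibration(name): a dict with "camera_matrix" (3x3 intrinsics, pixels), "world_to_cam" (4x4, takes a point from world to camera coordinates). Camera axes: x right, y down, z forward; pixel columns grow to the right and rows downward; lengths in mm; the calibration is good to about 2 mm. A picture is of the moment at which its call begins. calibration takes no time and is no camera call.
- sign_off(): hands the job in; it is judged then, once.
Trained networks look in the newest picture that a camera, given by its name, has taken for a name from the list of things; names that differ only in an ending like _2 or _b are one class to them, and where a whole thing is asked for, a point or a joint stands for the part that bears it (a point fixed in the world has none). Each returns a list of dicts, best first, with "confidence" (0 to 1); they miss things now and then, are a little off and sometimes report something else, mostly with a low value. They report only what shows in the picture. A call takes as long as a camera call. They do not tell look-alikes from the thing itself.
- vision.regions_of(camera, label): "region" (400x640 bool, what is visible of it) and "at" ([column, row] in pixels, amid what is visible of it).
The state is a dict: "clock": time; "joints": joint angles; "qvel": joint speeds; "effort": joint torques, N m; "tool_pos": TCP position; "orientation": TCP orientation; "contact_force": force on the tool from outside, world axes, zero at the start; "wrist_torque": the same for the moment, N m; "opening": finger opening in mm; "grasp_force": force on a finger pad.
Only numpy, scipy, OpenCV 4.12 (cv2) and the standard library are available. Lean on these libraries where they do the work, as an engineer would, in place of code of your own. Each camera call takes 0.05 s, during which the arm holds its last target. There are 200 camera calls.

### The job

Stand the jar with the orange cap upright in the empty half of the sample box, setting it down gently, then swing the box's lid shut and press its front edge down until the tab snaps behind the blue latch rim. With the lid shut, pick up the green handheld reader, hold its round cream head level and still, centred about 4 cm above the label on the lid, for a good second, and then set it down gently on its black rest pad, standing on its feet, centred and in line with the pad. Leave the other jars and everything else where they are.

Things in the scene. Friction and masses are not known exactly. Their poses are not given: they have to be found in the camera images.
- jar_orange: The jar to store: upright cylinder 56 mm diameter, 60 mm tall, dark brown body with an orange cap (top 16 mm). Origin: centre of its underside; z is its axis, up.
- jar_white: Another jar of the same size with a white cap; leave it. Origin: centre of its underside.
- jar_green: Another jar of the same size with a green cap; leave it. Origin: centre of its underside.
- jar_stored: Another jar of the same size with a yellow cap, already in one half of the sample box (local y about +0.05); leave it. Origin: centre of its underside.
- box: Sample box, fixed: frosted plastic, outside 170 (x) x 210 (y) x 80 mm (z), walls and floor 5 mm. Origin: centre of its underside, z up. A rib 4 mm wide, 30 mm high along x at y = 0 splits it into halves 160 x 98 mm; the half at y < 0 is empty (centre x = 0, y = -0.052). The lid is hinged along the +x wall; the -x wall is the front, with the latch rim.
- lid (a joint): Lid angle, rad: 0 shut, 1.57 upright, at most 2.0. The lid is a frosted plate with blue edges, 8 mm thick, 182 mm from hinge to front edge, 214 mm wide. It stays at whatever angle it is left. The tab under its front edge meets the latch rim at about 0.08 rad and takes a push of 5 to 10 N down on the front edge to snap past it; then it reads under 0.02.
- latch (a point): Middle of the top of the latch rim: an upright sprung blue strip 80 mm long (along the box's y) and 4 mm thick, before the box's front wall, its top 78 mm above the counter. The lid's blue tab, 60 mm wide and 20 mm deep, goes down between it and the wall.
- lid_hinge (a point): Middle of the lid's hinge line, 81 mm above the box's underside, at box x = 0.085. Axes turn with the lid: y along the hinge line, -x from the hinge to the lid's front edge, z out of the lid's upper (outer) face, which lies 8 mm from the hinge line.
- lid_edge (a point): Point on the lid's upper (outer) face in the middle of its front edge, 180 mm from the hinge. Same axes as lid_hinge.
- label (a point): Centre of the label, a 60 mm white square with black bars on the lid's upper (outer) face, 90 mm from the hinge. Same axes as lid_hinge: z points out of the face, up when the lid is shut.
- reader: Handheld reader, loose, 0.25 kg, 178 mm long (x): green handle (26 mm wide, z 0.030 to 0.054, x -0.085 to 0.037), round cream head (56 mm diameter, centre x = 0.065, z 0 to 0.050, with a 20 mm knob on top to 0.062), black foot (x -0.085 to -0.065, 40 mm wide, z 0 to 0.031). Origin: level with the underside of head and foot; z up.
- reader_grip (a point): Point in the reader's handle to grip across its 26 mm width: reader x = 0, y = 0, z = 0.042. Axes as the reader's.
- reader_eye (a point): Centre of the flat underside of the reader's round head, its sensing face, which looks down (along the reader's -z): reader x = 0.065, z = 0.
- pad: The reader's rest pad, fixed: black rubber 200 (x) x 95 (y) x 6 mm with two cream lines along its long sides. Origin: centre of its underside; the reader starts centred on it, its x along the pad's x, its origin 6 mm above the pad's.
- wash_bottle: White wash bottle with a blue cap, 64 mm diameter, 170 mm tall, a bystander. Origin: centre of its underside.
- beaker: White plastic beaker, 80 mm diameter, 90 mm tall, a bystander. Origin: centre of its underside.
- trowel: Spatula with a wooden handle, 180 mm long, lying on the counter, a bystander.
- spray_can: Can, 60 mm diameter, 150 mm tall, a bystander. Origin: centre of its underside.
Not all that is in view belongs to the job. Leave any purple look-alike of the reader alone. What is shaped like the jar_orange but purple is not meant.

How it is judged:
By the outcome, as a careful person would: the job done as asked, in the order asked, and still so for the second after the job is handed in, with the robot touching nothing.
It also fails if it takes over 72 s, if anything falls off the work surface, if the arm or the gripper's body presses on something with over 40 N, if the wrist force passes 120 N, or if a joint passes its speed limit or range.

## Working session

There is one attempt and no reset: what is moved stays moved. The work goes in short steps, Python scripts to look and compute and a tool call to move; the robot and the scene stay as the last step left them, time stands still between calls to the robot, and variables do not carry over. Pictures are saved under pics/ and viewed, at most 10 in all, crops included, and the job is handed in when it is done.

Besides the shell and the picture viewer there is one more tool, called as name(argument=value, ...) on one line, values as JSON. servo_tool: Moves the arm, as the interface text tells. Its arguments: {"type":"object","properties":{"steps":{"type":"array"},"claw":{"type":"number"},"grip_force":{"type":"number"}},"required":["steps"]}

```bash
mkdir -p pics; ls
python3 - <<'E'
from cell import monitor, vision, bot
import cv2, numpy as np
s=monitor.state(); print(s); print(bot.tcp_to_grasp)
for n in("scene","top"):
    im=vision.read_camera(n); cv2.imwrite(f"pics/{n}0.png",im[:,:,::-1]); c=vision.calibration(n); print(n,np.round(c["camera_matrix"],1).tolist(),np.round(c["world_to_cam"],3).tolist())
E
```

```text
pics
{'clock': 0.0, 'joints': array([ 1.07649052e+00,  4.94211017e-01,  1.34614689e+00,  2.68113958e-05,
        1.30248061e+00, -9.55278798e-02]), 'qvel': array([-0.00021782,  0.00079145,  0.00083582,  0.00169748,  0.00172976,
        0.00045274]), 'effort': array([ 6.44998931e-03, -8.82174325e+01, -3.83869314e+01,  2.83076160e-04,
        9.83313541e-03, -6.07574680e-05]), 'tool_pos': array([242.62179792, 575.8259532 , 404.07746595]), 'orientation': array([-3.14035494e+00, -1.44559057e-04,  2.74280752e+00]), 'contact_force': array([ 0.41893695, -0.49688259, -0.25705289]), 'wrist_torque': array([ 0.00960011, -0.0292217 ,  0.04920373]), 'grasp_force': 0.0, 'opening': 85.49599068035069}
154.70000000000002
scene [[496.2, 0.0, 317.5], [0.0, 496.2, 195.1], [0.0, 0.0, 1.0]] [[0.541, 0.841, -0.012, -341.43], [0.663, -0.435, -0.61, -242.755], [-0.518, 0.322, -0.793, 1800.562], [0.0, 0.0, 0.0, 1.0]]
top [[482.1, 0.0, 316.9], [0.0, 482.1, 188.2], [0.0, 0.0, 1.0]] [[-0.023, -1.0, 0.004, 104.985], [-0.992, 0.022, -0.12, 530.353], [0.12, -0.007, -0.993, 1442.958], [0.0, 0.0, 0.0, 1.0]]
```

View pics/scene0.png

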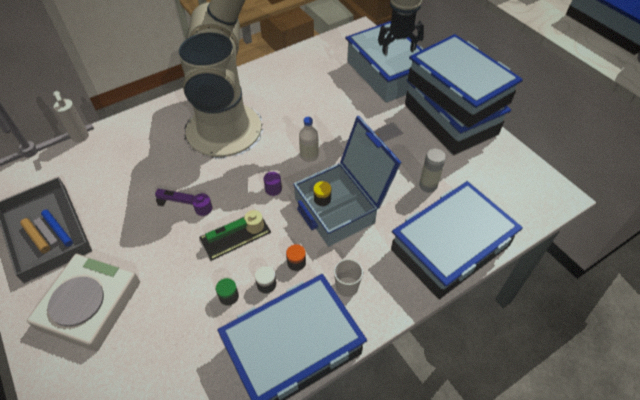

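View pics/top0.png

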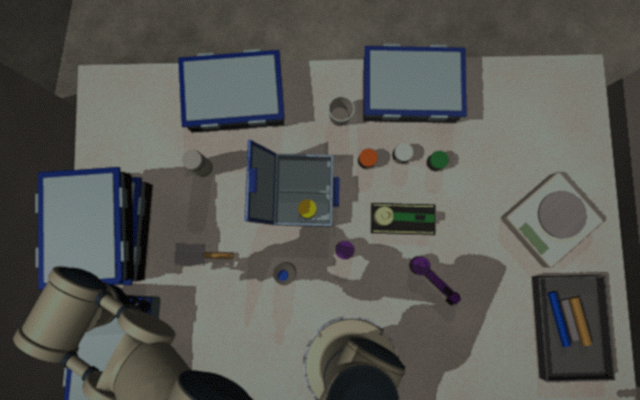

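Run:
```python
from cell import vision
import cv2, numpy as np, pickle
R={};ims={}
for n in("scene","top"):
    ims[n]=vision.read_camera(n)
    for l in("jar_orange","reader","box","pad","lid","latch","label"):
        r=vision.regions_of(n,l); R[n,l]=r
        print(n,l,[(round(d["confidence"],2),np.round(d["at"]).tolist(),int(d["region"].sum())) for d in r][:6])
pickle.dump((R,ims),open("r0.pkl","wb"))
tiles=[]
for n,(u,v),c in(("scene",(180,110),1),("top",(225,125),1)):
    im=ims[n][v:v+150,u:u+250,::-1].copy(); t=cv2.resize(im,None,fx=3,fy=3,interpolation=cv2.INTER_CUBIC)[:, :750]
    for l,col in(("box",(0,0,255)),("lid",(255,0,255)),("pad",(0,255,255)),("reader",(255,255,0)),("jar_orange",(255,255,255))):
        for d in R[n,l]:
            if d["confidence"]<.4: continue
            m=cv2.resize(d["region"][v:v+150,u:u+250].astype(np.uint8),None,fx=3,fy=3,interpolation=0)
            cs,_=cv2.findContours(m,0,2); cv2.drawContours(t,cs,-1,col,1)
    tiles.append(t)
o=np.vstack(tiles); cv2.imwrite("pics/crop1.png",cv2.resize(o,(500,600)) if 0 else cv2.resize(o,None,fx=.66,fy=.66))
```

```text
scene jar_orange [(0.94, [270.0, 180.0], 400), (0.88, [295.0, 258.0], 417), (0.57, [369.0, 160.0], 3029)]
scene reader [(0.97, [238.0, 227.0], 946), (0.67, [189.0, 202.0], 796), (0.5, [369.0, 162.0], 2974)]
scene box [(0.6, [355.0, 189.0], 6886)]
scene pad [(0.95, [233.0, 242.0], 966)]
scene lid [(0.78, [368.0, 159.0], 2927)]
scene latch [(0.48, [307.0, 211.0], 127)]
scene label [(0.59, [366.0, 161.0], 2985)]
top jar_orange [(0.67, [367.0, 162.0], 297), (0.64, [346.0, 251.0], 286)]
top reader [(0.98, [433.0, 277.0], 781), (0.79, [394.0, 216.0], 632)]
top box [(0.73, [287.0, 184.0], 6335), (0.66, [366.0, 163.0], 305), (0.32, [402.0, 218.0], 647)]
top pad [(0.61, [401.0, 224.0], 1265)]
top lid [(0.91, [257.0, 184.0], 2221), (0.55, [367.0, 163.0], 318), (0.16, [401.0, 154.0], 333)]
top latch []
top label [(0.55, [258.0, 184.0], 2276)]
```

View pics/crop1.png

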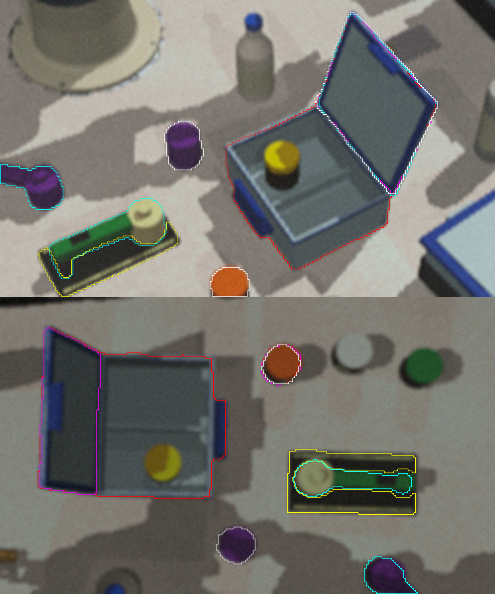

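```bash
cat > fit.py <<'E'
import numpy as np, cv2
from cell import vision
from scipy.optimize import minimize
CAL={n:vision.calibration(n) for n in("scene","top")}
def proj(n,P):
    c=CAL[n]; q=np.c_[P,np.ones(len(P))]@c["world_to_cam"][:3].T@c["camera_matrix"].T
    return q[:,:2]/q[:,2:]
def boxp(x0,x1,y0,y1,z0,z1): return np.array([[x,y,z] for x in(x0,x1) for y in(y0,y1) for z in(z0,z1)],float)
def cyl(x,y,r,z0,z1):
    a=np.arange(0,2*np.pi,.2); return np.array([[x+r*np.cos(t),y+r*np.sin(t),z] for t in a for z in(z0,z1)])
def pose(P,x,y,yaw,z=0):
    c,s=np.cos(yaw),np.sin(yaw); return P@np.array([[c,s,0],[-s,c,0],[0,0,1]])+[x,y,z]
S=4
def render(n,parts):
    m=np.zeros((400*S,640*S),np.uint8)
    for P in parts:
        h=cv2.convexHull(((proj(n,P)+.5)*S).astype(np.float32)); cv2.fillConvexPoly(m,np.round(h*16).astype(np.int32),1,shift=4)
    return m
def fit(masks,model,p0,step):
    big={n:cv2.resize(m.astype(np.uint8),None,fx=S,fy=S,interpolation=0) for n,m in masks.items()}
    def cost(p): return sum((render(n,model(p))!=b).sum()/b.sum() for n,b in big.items())
    p=np.array(p0,float)
    for k in(1,.4):
        sim=np.vstack([p]+[p+np.eye(len(p))[i]*step[i]*k for i in range(len(p))])
        r=minimize(cost,p,method="Nelder-Mead",options=dict(initial_simplex=sim,xatol=.05,fatol=1e-4)); p=r.x
    return p,r.fun
def jar(p): return [cyl(p[0],p[1],28,(p[2] if len(p)>2 else 0),(p[2] if len(p)>2 else 0)+60)]
# angle parameters in units of 0.01 rad
def lidm(p):
    a=p[3]*.01; L=boxp(-182,0,-107,107,0,8)
    c,s=np.cos(a),np.sin(a); L=np.c_[L[:,0]*c+L[:,2]*s,L[:,1],-L[:,0]*s+L[:,2]*c]+[85,0,81]
    return pose(L,p[0],p[1],p[2]*.01)
def boxm(p): return [pose(boxp(-85,85,-105,105,0,80),p[0],p[1],p[2]*.01),pose(boxp(-97,-93,-40,40,40,78),p[0],p[1],p[2]*.01),lidm(p)]
def padm(p): return [pose(boxp(-100,100,-47.5,47.5,0,6),p[0],p[1],p[2]*.01)]+readm(np.r_[p[:3],6])
def readm(p):
    return [pose(Q,p[0],p[1],p[2]*.01,p[3] if len(p)>3 else 6) for Q in(boxp(-85,37,-13,13,30,54),cyl(65,0,28,0,50),cyl(65,0,10,50,62),boxp(-85,-65,-20,20,0,31))]
E
python3 - <<'E'
from fit import *; import pickle
R,_=pickle.load(open("r0.pkl","rb"))
pick=lambda n,l,u:min(R[n,l],key=lambda d:np.hypot(*(np.array(d["at"])-u)))["region"]
g=lambda l,us,ut:dict(scene=pick("scene",l,us),top=pick("top",l,ut))
def ground(n,uv,z):
    c=CAL[n];M=c["world_to_cam"];Rr=M[:3,:3].T;d=Rr@np.linalg.solve(c["camera_matrix"],[*uv,1]);o=-Rr@M[:3,3];return (o+d*(z-o[2])/d[2])[:2]
jm=g("jar_orange",(295,258),(367,162)); p=ground("top",(368,158),50)
for k in("scene","top"): print("jar",k,fit({k:jm[k]},jar,[*p],[5,5]))
print("jar xyz",fit(jm,jar,[*p,0],[5,5,5]))
pm=g("pad",(233,242),(401,224)); rm=g("reader",(238,227),(394,216)); p=ground("top",(403,218),6)
um={k:pm[k]|rm[k] for k in pm}
for k in um: print("pad",k,fit({k:um[k]},padm,[*p,157],[5,5,5]))
print("pad",fit(um,padm,[*p,157],[5,5,5]));print("reader",fit(rm,readm,[*p,157,6],[5,5,5,3]));
bm={k:g("box",(355,189),(287,184))[k]|g("lid",(368,159),(257,184))[k] for k in pm}; p=ground("top",(300,187),40)
for k in bm: print("box",k,fit({k:bm[k]},boxm,[*p,157,190],[8,8,5,10]))
print("box",fit(bm,boxm,[*p,157,190],[8,8,5,10]))
E
```

```text
jar scene (array([621.24553874, -67.7998375 ]), np.float64(0.1311450839328537))
jar top (array([619.40415055, -61.55433162]), np.float64(0.13005050505050506))
jar xyz (array([620.25892067, -64.09417589,  -1.85319831]), np.float64(0.3176110626650195))
pad scene (array([ 437.03744623, -175.36952337,  152.06722591]), np.float64(0.055195248498088476))
pad top (array([ 435.89171536, -168.28937935,  151.86605875]), np.float64(0.08268263631551086))
pad (array([ 436.12744258, -170.98172579,  151.57781079]), np.float64(0.19242752602884444))
reader (array([ 437.37261384, -173.54588085,  149.10134343,    3.3603808 ]), np.float64(0.31832210740760564))
box scene (array([526.25745249, 127.85269508, 152.54000661, 186.85511345]), np.float64(0.0888153133593863))
box top (array([525.11726857, 133.82363108, 152.4703853 , 187.27635454]), np.float64(0.08005839646464646))
box (array([524.67980939, 128.36256265, 152.86381956, 189.94509089]), np.float64(0.1861588236701031))
```

Create go.py:
```python
import numpy as np
from cell import monitor,bot
def go(x,y,z,yaw=None,show=True):
    """units (of 25 mm / 6 deg) to bring the grasp point to x,y,z"""
    s=monitor.state(); w=s["orientation"][2]; p=np.array(s["tool_pos"])-[0,0,bot.tcp_to_grasp]
    d=np.array([x,y,z])-p; c,n=np.cos(w),np.sin(w)
    u=np.array([c*d[0]+n*d[1], n*d[0]-c*d[1], -d[2]])/25
    t=0 if yaw is None else -np.degrees((yaw-w+np.pi/2)%np.pi-np.pi/2)/6
    print("t%.2f grasp"%s["clock"],np.round(p,1),"ori",np.round(s["orientation"],3),"units",np.round(u,2),"turn",round(t,2),"F",np.round(s["contact_force"],1),"open",round(s["opening"],1),"gf",round(float(s["grasp_force"]),1))
```

```text
(no output)
```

servo_tool(steps=[[[0,0,-0.8],-0.84],[[0,0,-0.8],-0.84],[[0,0,-0.8],-0.84],[[0,0,-0.8],-0.84],[[0,0,0],0]], claw=1)

```text
clock: 1.32
tool_pos: [242.9, 576.4, 488.8]
orientation: [3.136, 0.003, 3.1]
contact_force: [0.3, -0.6, 0.7]
opening: 85.3
grasp_force: 0.0
```

```bash
python3 -c "
from go import *; go(620.3,-64.7,130,3.096)"
```

```text
t1.32 grasp [242.9 576.4 334.1] ori [3.136e+00 3.000e-03 3.100e+00] units [-16.14 -25.     8.16] turn 0.04 F [ 0.3 -0.6  0.7] open 85.3 gf 0.0
```

servo_tool(steps=[[[-0.64,-1,0],0],[[-0.64,-1,0],0],[[-0.64,-1,0],0],[[-0.64,-1,0],0],[[-0.64,-1,0],0]])

```text
clock: 1.73
tool_pos: [317.1, 446.1, 484.3]
orientation: [-3.141, -0.0, 3.094]
contact_force: [0.8, 0.3, 0.8]
opening: 85.5
grasp_force: 0.0
```

servo_tool(steps=[[[-0.64,-1,0],0],[[-0.64,-1,0],0],[[-0.64,-1,0],0],[[-0.64,-1,0],0],[[-0.64,-1,0],0]])

```text
clock: 2.15
tool_pos: [391.2, 317.4, 484.5]
orientation: [-3.142, -0.0, 3.094]
contact_force: [0.1, 0.2, -0.2]
opening: 85.6
grasp_force: 0.0
```

servo_tool(steps=[[[-0.64,-1,0],0],[[-0.64,-1,0],0],[[-0.64,-1,0],0],[[-0.64,-1,0],0],[[-0.64,-1,0],0]])

```text
clock: 2.57
tool_pos: [465.3, 188.7, 484.5]
orientation: [3.142, 0.0, 3.094]
contact_force: [1.3, 0.7, -0.5]
opening: 85.4
grasp_force: 0.0
```

servo_tool(steps=[[[-0.64,-1,0],0],[[-0.64,-1,0],0],[[-0.64,-1,0],0],[[-0.64,-1,0],0],[[-0.64,-1,0],0]])

```text
clock: 2.98
tool_pos: [539.3, 60.0, 484.4]
orientation: [-3.142, -0.0, 3.094]
contact_force: [0.3, 0.7, -0.2]
opening: 85.3
grasp_force: 0.0
```

servo_tool(steps=[[[-0.64,-1,0.8],0],[[-0.64,-1,0.8],0],[[-0.64,-1,0.8],0],[[-0.64,-1,0.8],0],[[-0.64,-1,0.8],0]])

```text
clock: 3.4
tool_pos: [613.3, -68.5, 383.4]
orientation: [3.142, -0.0, 3.094]
contact_force: [-0.4, 1.0, -0.4]
opening: 85.4
grasp_force: 0.0
```

```bash
python3 -c "
from go import *; go(620.3,-64.7,42,3.096)"
```

```text
t3.40 grasp [613.3 -68.5 228.7] ori [ 3.142 -0.     3.094] units [-0.27  0.17  7.47] turn -0.02 F [-0.4  1.  -0.4] open 85.4 gf 0.0
```

servo_tool(steps=[[[-0.27,0.17,0.9],0],[[0,0,0.9],0],[[0,0,0.9],0],[[0,0,0.9],0],[[0,0,0.9],0]])

```text
clock: 3.82
tool_pos: [619.7, -63.2, 270.8]
orientation: [3.142, -0.0, 3.093]
contact_force: [-0.5, -0.5, -0.3]
opening: 85.4
grasp_force: 0.0
```

servo_tool(steps=[[[0,0,0.9],0],[[0,0,0.9],0],[[0,0,0.7],0],[[0,0,0.45],0],[[0,0,0],0]])

```text
clock: 4.23
tool_pos: [619.1, -63.0, 196.1]
orientation: [3.141, -0.004, 3.094]
contact_force: [-0.3, 0.3, -0.3]
opening: 85.1
grasp_force: 0.0
```

servo_tool(steps=[[[0,0,0],0],[[0,0,0],0],[[0,0,0],0],[[0,0,0],0],[[0,0,0],0]], claw=0.4, grip_force=30)

```text
clock: 4.65
tool_pos: [620.3, -63.3, 199.8]
orientation: [-3.141, 0.002, 3.095]
contact_force: [-0.7, -0.4, 7.6]
opening: 55.1
grasp_force: 32.0
```

servo_tool(steps=[[[0,0,0],0],[[0,0,0],0],[[0,0,0],0],[[0,0,0],0]], claw=0.4)

```text
clock: 4.98
tool_pos: [620.3, -63.3, 199.8]
orientation: [-3.141, 0.002, 3.095]
contact_force: [-0.5, -0.3, 7.7]
opening: 55.0
grasp_force: 32.0
```

```bash
python3 -c "
from go import *; go(620.3,-64.7,42,3.096)"
```

```text
t4.98 grasp [620.3 -63.3  45.1] ori [-3.141e+00  2.000e-03  3.095e+00] units [-0.   -0.05  0.12] turn -0.01 F [-0.5 -0.3  7.7] open 55.0 gf 32.0
```

servo_tool(steps=[[[0,0,-0.6],0],[[0,0,-0.9],0],[[0,0,-0.9],0],[[0,0,-1],0],[[0,0,-1],0]])

```text
clock: 5.4
tool_pos: [619.6, -63.1, 310.1]
orientation: [-3.142, 0.0, 3.095]
contact_force: [-0.3, 0.3, -2.4]
opening: 55.4
grasp_force: 32.8
```

servo_tool(steps=[[[0,0,-0.6],0],[[0,0,0],0],[[0,0,0],0]])

```text
clock: 5.65
tool_pos: [619.9, -63.2, 324.4]
orientation: [-3.141, 0.002, 3.095]
contact_force: [-0.8, 0.1, -2.3]
opening: 55.2
grasp_force: 33.0
```

Run:
```python
from fit import *; from go import *
go(577.5,128.4,150,3.096)
for n in CAL:
    im=vision.read_camera(n); cv2.imwrite(f"pics/{n}1.png",im[:,:,::-1])
    r=vision.regions_of(n,"jar_orange"); print(n,[(round(d["confidence"],2),np.round(d["at"]).tolist(),int(d["region"].sum())) for d in r], proj(n,np.array([[620.3,-63.3,155.]])))
    s=monitor.state(); p=s["tool_pos"]
    d=min(r,key=lambda d:np.hypot(*(np.array(d["at"])-proj(n,np.array([[p[0],p[1],p[2]-154.7-15]]))[0])))
    z=p[2]-154.7-45
    print(fit({n:d["region"]},lambda q:[cyl(q[0],q[1],28,z,z+60)],[p[0],p[1]],[5,5]),z)
```

```text
t5.65 grasp [619.9 -63.2 169.7] ori [-3.141e+00  2.000e-03  3.095e+00] units [2.05 7.57 0.79] turn -0.01 F [-0.8  0.1 -2.3] open 55.2 gf 33.0
scene [(0.66, [298.0, 238.0], 432), (0.43, [268.0, 185.0], 76), (0.27, [265.0, 281.0], 451)] [[294.99876832 232.69444678]]
(array([620.9810954 , -63.83175169]), np.float64(0.2745949074074074)) 122.89129897248569
top [(0.49, [370.0, 160.0], 154)] [[371.58824086 150.93227001]]
(array([593.2909679 , -52.60554545]), np.float64(1.5799512987012987)) 122.528511645496
```

servo_tool(steps=[[[0.25,0.9,0],0],[[0.25,0.95,0],0],[[0.25,0.95,0],0],[[0.25,0.95,0],0],[[0.25,0.95,0],0]])

```text
clock: 6.27
tool_pos: [593.6, 56.6, 322.4]
orientation: [-3.142, -0.002, 3.094]
contact_force: [-0.0, 0.7, -1.5]
opening: 55.2
grasp_force: 33.0
```

servo_tool(steps=[[[0.27,0.95,0],0],[[0.27,0.95,0],0],[[0.27,0.92,0],0],[[0,0,0],0],[[0,0,0],0]])

```text
clock: 6.68
tool_pos: [576.8, 127.9, 322.6]
orientation: [-3.141, -0.001, 3.097]
contact_force: [0.3, -1.3, -2.2]
opening: 55.3
grasp_force: 33.1
```

```bash
python3 - <<'E'
from fit import *; from go import *
go(577.5,128.4,51,3.096)
for n in CAL: im=vision.read_camera(n); cv2.imwrite(f"pics/{n}2.png",im[:,:,::-1]) if n=="x" else cv2.imwrite(f"pics/{n}2c.png",cv2.resize(im[110:270,220:420,::-1] if n=="scene" else im[100:260,230:430,::-1],None,fx=3,fy=3))
E
python3 -c "
import cv2,numpy as np
a=cv2.imread('pics/scene2c.png');b=cv2.imread('pics/top2c.png');cv2.imwrite('pics/p2.png',cv2.resize(np.hstack([a,b]),(800,320)))"
```

```text
t6.68 grasp [576.8 127.9 167.9] ori [-3.141e+00 -1.000e-03  3.097e+00] units [-0.03  0.02  4.68] turn 0.01 F [ 0.3 -1.3 -2.2] open 55.3 gf 33.1
```

View pics/p2.png

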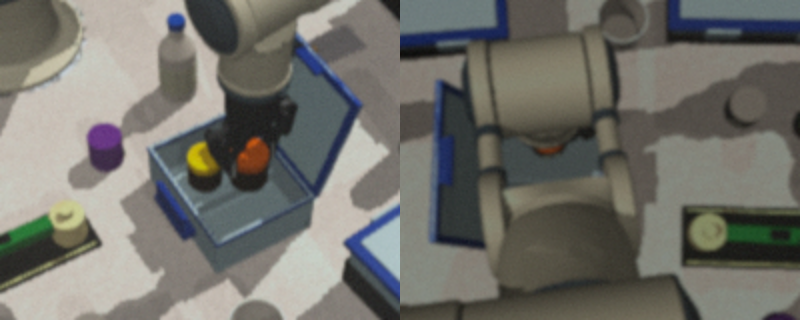

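servo_tool(steps=[[[0,0,0.8],0],[[0,0,0.9],0],[[0,0,0.9],0],[[0,0,0.8],0],[[0,0,0.5],0]])

```text
clock: 7.2
tool_pos: [577.0, 125.7, 223.7]
orientation: [-3.141, -0.002, 3.093]
contact_force: [-0.6, 0.4, -2.5]
opening: 55.2
grasp_force: 33.1
```

servo_tool(steps=[[[0,0,0.3],0],[[0,0,0.15],0],[[0,0,0.08],0],[[0,0,0.04],0],[[0,0,0],0]])

```text
clock: 7.62
tool_pos: [577.5, 126.9, 212.2]
orientation: [3.141, 0.001, 3.094]
contact_force: [-0.1, 0.5, -1.1]
opening: 55.3
grasp_force: 33.1
```

```bash
python3 -c "
from go import *; go(577.5,128.4,50,3.096)"
```

```text
t7.62 grasp [577.5 126.9  57.5] ori [3.141e+00 1.000e-03 3.094e+00] units [0.   0.06 0.3 ] turn -0.01 F [-0.1  0.5 -1.1] open 55.3 gf 33.1
```

servo_tool(steps=[[[0,0,0.08],0],[[0,0,0.06],0],[[0,0,0.04],0],[[0,0,0.04],0],[[0,0,0],0]])

```text
clock: 8.03
tool_pos: [577.2, 127.0, 206.1]
orientation: [-3.142, -0.0, 3.095]
contact_force: [-0.3, 0.2, -2.1]
opening: 55.4
grasp_force: 33.1
```

servo_tool(steps=[[[0,0,0.04],0],[[0,0,0.02],0],[[0,0,0],0]])

```text
clock: 8.28
tool_pos: [577.2, 127.1, 204.8]
orientation: [3.142, 0.0, 3.095]
contact_force: [-1.7, 0.8, 1.4]
opening: 55.0
grasp_force: 33.4
```

servo_tool(steps=[[[0,0,0.02],0],[[0,0,0],0]])

```text
clock: 8.45
tool_pos: [577.2, 127.1, 204.8]
orientation: [3.142, 0.0, 3.095]
contact_force: [-3.6, 0.4, 11.5]
opening: 55.0
grasp_force: 34.4
```

servo_tool(steps=[[[0,0,-0.02],0],[[0,0,0],0],[[0,0,0],0]], claw=0.75)

```text
clock: 8.7
tool_pos: [577.3, 127.0, 204.7]
orientation: [3.142, 0.0, 3.095]
contact_force: [-0.0, 0.1, 0.0]
opening: 64.2
grasp_force: 0.0
```

servo_tool(steps=[[[0,0,0],0],[[0,0,0],0]], claw=0.95)

```text
clock: 8.87
tool_pos: [577.2, 127.0, 204.6]
orientation: [-3.142, -0.0, 3.095]
contact_force: [-0.4, 0.9, -0.1]
opening: 80.9
grasp_force: 0.0
```

servo_tool(steps=[[[0,0,-0.3],0],[[0,0,-0.7],0],[[0,0,-1],0],[[0,0,-1],0],[[0,0,-1],0]])

```text
clock: 9.28
tool_pos: [577.1, 127.0, 306.2]
orientation: [-3.142, -0.0, 3.095]
contact_force: [-0.0, 0.3, 0.2]
opening: 81.2
grasp_force: 0.0
```

servo_tool(steps=[[[0,0,-1],0],[[0,0,-1],0],[[0,0,-1],0],[[0,0,-1],0],[[0,0,-1],0]])

```text
clock: 9.7
tool_pos: [576.8, 127.0, 431.6]
orientation: [3.142, 0.0, 3.095]
contact_force: [0.0, -0.4, 0.9]
opening: 81.0
grasp_force: 0.0
```

servo_tool(steps=[[[0,0,-1],0],[[0,0,-1],0],[[0,0,-1],0],[[0,0,0],0]], claw=0)

```text
clock: 10.03
tool_pos: [577.4, 127.1, 510.2]
orientation: [3.14, 0.007, 3.095]
contact_force: [0.4, 0.2, -0.2]
opening: 33.6
grasp_force: 0.0
```

Run:
```python
from fit import *; from go import *
c,s=np.cos(1.525),np.sin(1.525)
L=lambda x,y:np.array([525.6+c*x-s*y,130.8+s*x+c*y])
for a in(1.87,1.9): print("edge box x",85-182*np.cos(a),85-182*np.cos(a)+8*np.sin(a),"z",81+182*np.sin(a))
print(L(200,0)); go(*L(200,0),320,3.096)
for n in CAL:
    im=vision.read_camera(n); cv2.imwrite(f"pics/{n}3.png",im[:,:,::-1])
    r=vision.regions_of(n,"lid"); print(n,[(round(d["confidence"],2),np.round(d["at"]).tolist(),int(d["region"].sum())) for d in r])
    print(fit({n:r[0]["region"]},lambda p:[lidm([*L(0,0),152.5,p[0]])],[188],[10]))
```

```text
edge box x 138.6462022455015 146.29077438032508 z 254.9140160672358
edge box x 143.83870116915762 151.40910187065694 z 253.22661595910944
[534.75606407 330.5903063 ]
t10.03 grasp [577.4 127.1 355.5] ori [3.14  0.007 3.095] units [2.09 8.05 1.42] turn -0.01 F [ 0.4  0.2 -0.2] open 33.6 gf 0.0
scene [(0.98, [371.0, 164.0], 2596), (0.66, [388.0, 133.0], 329)]
(array([184.0546875]), np.float64(0.16173921417565484))
top [(0.65, [253.0, 191.0], 1401)]
(array([189.640625]), np.float64(0.7644093504639543))
```

servo_tool(steps=[[[0.25,1,0],0],[[0.25,1,0],0],[[0.25,1,0],0],[[0.25,1,0],0],[[0.25,1,0],0]], claw=0)

```text
clock: 10.65
tool_pos: [551.4, 254.4, 503.4]
orientation: [-3.141, -0.002, 3.094]
contact_force: [0.5, -0.6, -0.1]
opening: -0.0
grasp_force: 0.0
```

servo_tool(steps=[[[0.25,1,0],0],[[0.25,1,0],0],[[0.25,1,0],0],[[0,0.2,0.6],0],[[0,0,0.9],0]])

```text
clock: 11.07
tool_pos: [536.5, 336.1, 467.2]
orientation: [3.14, 0.001, 3.097]
contact_force: [0.5, -1.3, 0.1]
opening: 0.0
grasp_force: 0.0
```

servo_tool(steps=[[[0,0,0.9],0],[[0,0,0.9],0],[[0,0,0.9],0],[[0,0,0.2],0],[[0,0,0],0]])

```text
clock: 11.48
tool_pos: [536.5, 333.9, 392.5]
orientation: [-3.139, -0.004, 3.095]
contact_force: [-0.7, -1.0, 1.4]
opening: 0.0
grasp_force: 0.0
```

```bash
cat >> go.py <<'E'
_c,_s=np.cos(1.525),np.sin(1.525)
def L(x,y): return np.array([525.6+_c*x-_s*y,130.8+_s*x+_c*y])
def inbox():
    p=monitor.state()["tool_pos"]; d=p[:2]-[525.6,130.8]; print("box xy",np.round([_c*d[0]+_s*d[1],-_s*d[0]+_c*d[1]],1),"tip z",round(p[2]-173,1))
E
python3 -c "
from go import *; go(*L(190,0),245,3.096); inbox()"
```

```text
t11.48 grasp [536.5 333.9 237.8] ori [-3.139 -0.004  3.095] units [ 0.06 -0.53 -0.29] turn -0.01 F [-0.7 -1.   1.4] open 0.0 gf 0.0
box xy [203.4  -1.6] tip z 219.5
```

servo_tool(steps=[[[0,-0.5,0],0],[[0,-0.5,0],0],[[0,-0.5,0],0],[[0,-0.4,0],0],[[0,-0.4,0],0]])

```text
clock: 11.9
tool_pos: [534.3, 275.3, 395.6]
orientation: [3.141, 0.001, 3.094]
contact_force: [0.6, 2.3, 1.2]
opening: -0.1
grasp_force: 1.1
```

servo_tool(steps=[[[0,-0.5,0],0],[[0,-0.5,0],0],[[0,-0.5,0],0],[[0,-0.5,0],0],[[0,-0.5,0],0]])

```text
clock: 12.32
tool_pos: [531.5, 213.1, 396.3]
orientation: [3.14, 0.003, 3.095]
contact_force: [1.9, 1.7, 0.2]
opening: -0.4
grasp_force: 0.8
```

Run:
```python
from fit import *; from go import *
inbox(); go(*L(20,0),237)
n="scene"; im=vision.read_camera(n); r=vision.regions_of(n,"lid"); print([(round(d["confidence"],2),np.round(d["at"]).tolist(),int(d["region"].sum())) for d in r])
cv2.imwrite("pics/s4.png",cv2.resize(im[50:270,240:480,::-1],None,fx=2,fy=2))
```

```text
box xy [82.5 -2.1] tip z 223.3
t12.32 grasp [531.5 213.1 241.6] ori [3.140e+00 3.000e-03 3.095e+00] units [ 0.08 -2.5   0.18] turn 0 F [1.9 1.7 0.2] open -0.4 gf 0.8
[(0.85, [360.0, 166.0], 1418)]
```

View pics/s4.png

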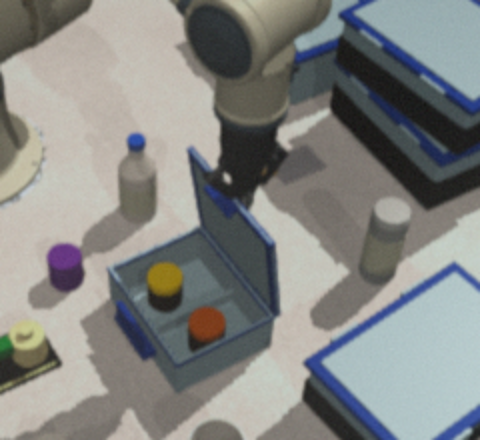

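servo_tool(steps=[[[0,-0.5,0],0],[[0,-0.5,0],0],[[0,-0.5,0],0],[[0,-0.5,0],0],[[0,-0.5,0],0]])

```text
clock: 12.83
tool_pos: [528.2, 150.6, 394.6]
orientation: [-3.142, -0.0, 3.095]
contact_force: [0.1, 1.3, -0.5]
opening: 0.0
grasp_force: 0.6
```

servo_tool(steps=[[[0,-0.51,0.42],0],[[0,-0.51,0.42],0],[[0,-0.44,0.48],0],[[0,-0.44,0.48],0],[[0,-0.33,0.54],0]])

```text
clock: 13.25
tool_pos: [525.7, 94.5, 336.0]
orientation: [-3.141, 0.001, 3.094]
contact_force: [1.4, -0.9, 1.9]
opening: -0.2
grasp_force: 0.5
```

servo_tool(steps=[[[0,-0.33,0.54],0],[[0,-0.22,0.6],0],[[0,-0.22,0.6],0],[[0,0,0],0],[[0,0,0],0]])

```text
clock: 13.67
tool_pos: [524.6, 76.2, 292.5]
orientation: [-3.141, -0.002, 3.094]
contact_force: [0.4, -0.0, 0.2]
opening: -0.0
grasp_force: 0.0
```

Run:
```python
from fit import *; from go import *
inbox(); go(*L(-82,0),120)
n="scene"; im=vision.read_camera(n); r=vision.regions_of(n,"lid"); print([(round(d["confidence"],2),np.round(d["at"]).tolist(),int(d["region"].sum())) for d in r])
cv2.imwrite("pics/s5.png",cv2.resize(im[50:270,240:480,::-1],None,fx=2,fy=2))
```

```text
box xy [-54.6  -1.5] tip z 119.5
t13.67 grasp [524.6  76.2 137.8] ori [-3.141e+00 -2.000e-03  3.094e+00] units [ 0.06 -1.1   0.71] turn 0 F [ 0.4 -0.   0.2] open -0.0 gf 0.0
[]
```

View pics/s5.png

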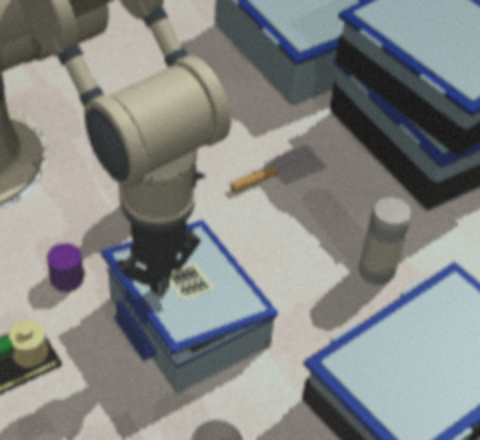

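servo_tool(steps=[[[0,-0.5,-0.4],0],[[0,-0.5,0],0],[[0,0,0.4],0],[[0,0,0.4],0],[[0,0,0.2],0]])

```text
clock: 14.18
tool_pos: [523.3, 51.6, 276.4]
orientation: [-3.142, -0.001, 3.094]
contact_force: [-0.2, -0.1, 0.1]
opening: -0.0
grasp_force: 0.4
```

servo_tool(steps=[[[0,0,0.1],0],[[0,0,0.1],0],[[0,0,0.1],0],[[0,0,0],0]])

```text
clock: 14.52
tool_pos: [523.7, 52.1, 269.6]
orientation: [-3.141, -0.0, 3.095]
contact_force: [0.4, -1.4, 1.6]
opening: 0.1
grasp_force: 0.8
```

servo_tool(steps=[[[0,0,0.1],0],[[0,0,0.06],0],[[0,0,0],0]])

```text
clock: 14.77
tool_pos: [523.5, 52.1, 265.5]
orientation: [3.141, -0.001, 3.095]
contact_force: [0.4, -0.3, -0.3]
opening: 0.1
grasp_force: 0.0
```

servo_tool(steps=[[[0,0,0.06],0],[[0,0,0.04],0],[[0,0,0],0]])

```text
clock: 15.02
tool_pos: [523.5, 52.0, 263.4]
orientation: [3.142, -0.001, 3.095]
contact_force: [0.3, -0.6, 0.8]
opening: -0.1
grasp_force: 0.0
```

servo_tool(steps=[[[0,0,0.06],0],[[0,0,0],0]])

```text
clock: 15.18
tool_pos: [523.7, 52.0, 262.3]
orientation: [3.142, 0.0, 3.095]
contact_force: [-1.0, 0.4, 5.5]
opening: -0.1
grasp_force: 3.2
```

servo_tool(steps=[[[0,0,0.06],0],[[0,0,0],0]])

```text
clock: 15.35
tool_pos: [523.7, 52.0, 261.7]
orientation: [3.142, 0.001, 3.095]
contact_force: [-7.0, -0.2, 28.7]
opening: 0.2
grasp_force: 14.1
```

servo_tool(steps=[[[0,0,-0.3],0],[[0,0,-0.5],0.94],[[0,0,-0.5],0.94],[[0,0,-0.5],0.94],[[0,0,-0.5],0.94]])

```text
clock: 15.77
tool_pos: [523.6, 51.9, 318.8]
orientation: [-3.142, -0.0, 2.696]
contact_force: [0.5, 0.3, 0.1]
opening: 0.1
grasp_force: 0.0
```

servo_tool(steps=[[[0,0,0],0.94],[[0,0,0],0.94],[[0,0,0],0.94],[[0,0,0],0.94],[[0,0,0],0.94]], claw=0.75)

```text
clock: 16.18
tool_pos: [523.6, 52.0, 318.2]
orientation: [3.142, -0.0, 2.204]
contact_force: [-0.2, 0.1, -0.1]
opening: 60.6
grasp_force: 0.0
```

servo_tool(steps=[[[0,0,0],0.94],[[0,0,0],0.94],[[0,0,0],0.94],[[0,0,0],0.94],[[0,0,0],0.94]])

```text
clock: 16.6
tool_pos: [523.6, 52.0, 318.1]
orientation: [-3.142, -0.0, 1.712]
contact_force: [-0.0, -0.1, -0.0]
opening: 64.2
grasp_force: 0.0
```

servo_tool(steps=[[[0,0,0],0.94],[[0,0,0],0.94],[[0,0,0],0],[[0,0,0],0]])

```text
clock: 16.93
tool_pos: [523.6, 52.0, 318.2]
orientation: [3.142, -0.0, 1.523]
contact_force: [0.8, -0.3, -0.0]
opening: 64.2
grasp_force: 0.0
```

Run:
```python
from fit import *; from go import *
go(436.5,-171.8,130,1.52)
for n in CAL:
    im=vision.read_camera(n)
    m={}
    for l in("pad","reader","lid"):
        r=vision.regions_of(n,l); print(n,l,[(round(d["confidence"],2),np.round(d["at"]).tolist(),int(d["region"].sum())) for d in r][:3]); m[l]=r
    c=proj(n,np.array([[436.5,-171.8,20]]))[0]
    q=[min(m[l],key=lambda d:np.hypot(*(np.array(d["at"])-c)))["region"] for l in("pad","reader")]
    print(fit({n:q[0]|q[1]},padm,[436.5,-171.8,152],[5,5,5]))
    if n=="scene": cv2.imwrite("pics/s6.png",cv2.resize(im[130:280,180:400,::-1],None,fx=3,fy=3))
```

```text
t16.93 grasp [523.6  52.  163.5] ori [ 3.142 -0.     1.523] units [-9.11 -3.05  1.34] turn 0.03 F [ 0.8 -0.3 -0. ] open 64.2 gf 0.0
scene pad [(0.97, [232.0, 243.0], 886)]
scene reader [(0.94, [191.0, 202.0], 816), (0.71, [238.0, 226.0], 823)]
scene lid [(0.88, [337.0, 198.0], 3162)]
(array([ 435.11714805, -175.43376996,  152.31935836]), np.float64(0.12551470588235294))
top pad [(0.87, [408.0, 226.0], 890)]
top reader [(0.61, [400.0, 216.0], 594), (0.6, [432.0, 276.0], 796), (0.15, [403.0, 154.0], 285)]
top lid [(0.65, [289.0, 196.0], 2229), (0.63, [286.0, 193.0], 2186), (0.54, [398.0, 216.0], 575)]
(array([ 434.49152455, -170.08548758,  150.79082034]), np.float64(0.3615229110512129))
```

View pics/s6.png

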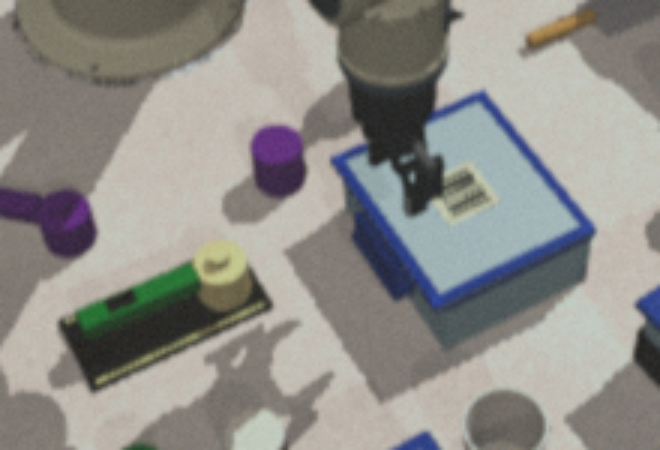

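servo_tool(steps=[[[-0.9,-0.3,0],0],[[-0.9,-0.3,0],0],[[-0.91,-0.3,0],0],[[-0.91,-0.3,0],0],[[-0.91,-0.3,0],0]])

```text
clock: 17.75
tool_pos: [479.9, -60.1, 318.2]
orientation: [3.141, 0.0, 1.52]
contact_force: [0.1, -0.7, 0.5]
opening: 63.8
grasp_force: 0.0
```

servo_tool(steps=[[[-0.91,-0.31,0.2],0],[[-0.91,-0.31,0.2],0],[[-0.91,-0.31,0.2],0],[[-0.91,-0.31,0.2],0],[[-0.91,-0.31,0.2],0]])

```text
clock: 18.17
tool_pos: [435.4, -171.9, 293.0]
orientation: [3.141, 0.0, 1.52]
contact_force: [0.6, 0.0, 0.3]
opening: 63.6
grasp_force: 0.0
```

servo_tool(steps=[[[0,0,0.3],0],[[0,0,0],0],[[0,0,0],0]])

```text
clock: 18.42
tool_pos: [435.9, -170.6, 285.5]
orientation: [-3.141, -0.001, 1.519]
contact_force: [-0.5, 0.5, 0.2]
opening: 64.0
grasp_force: 0.0
```

```bash
python3 -c "
from go import *; go(436.3,-172,46,1.52)"
```

```text
t18.42 grasp [ 435.9 -170.6  130.8] ori [-3.141e+00 -1.000e-03  1.519e+00] units [-0.05  0.02  3.39] turn -0.01 F [-0.5  0.5  0.2] open 64.0 gf 0.0
```

servo_tool(steps=[[[-0.05,0.02,0.8],0],[[0,0,0.9],0],[[0,0,0.8],0],[[0,0,0.5],0],[[0,0,0.25],0]])

```text
clock: 18.83
tool_pos: [436.5, -171.2, 203.4]
orientation: [-3.14, -0.001, 1.521]
contact_force: [0.1, 0.8, 0.4]
opening: 64.1
grasp_force: 0.0
```

servo_tool(steps=[[[0,0,0.14],0],[[0,0,0],0],[[0,0,0],0],[[0,0,0],0],[[0,0,0],0]], claw=0.45)

```text
clock: 19.25
tool_pos: [436.6, -172.2, 201.6]
orientation: [3.14, 0.001, 1.52]
contact_force: [-0.5, -0.6, 0.1]
opening: 38.2
grasp_force: 0.0
```

servo_tool(steps=[[[0,0,0],0],[[0,0,0],0],[[0,0,0],0],[[0,0,0],0],[[0,0,0],0]], claw=0.1, grip_force=40)

```text
clock: 19.67
tool_pos: [436.5, -172.2, 201.6]
orientation: [3.141, 0.0, 1.519]
contact_force: [-0.6, 0.1, 10.0]
opening: 25.8
grasp_force: 38.7
```

```bash
python3 -c "
from go import *; go(436.3,-172,47,1.52)"
```

```text
t19.67 grasp [ 436.5 -172.2   46.9] ori [3.141 0.    1.519] units [ 0.01 -0.01 -0.01] turn -0.01 F [-0.6  0.1 10. ] open 25.8 gf 38.7
```

servo_tool(steps=[[[0,0,-0.3],0],[[0,0,-0.7],0],[[0,0,-0.9],0],[[0,0,-0.9],0],[[0,0,-0.9],0]])

```text
clock: 20.08
tool_pos: [436.0, -172.0, 294.8]
orientation: [-3.141, -0.0, 1.52]
contact_force: [0.6, -0.7, -1.9]
opening: 25.7
grasp_force: 40.5
```

servo_tool(steps=[[[0,0,-0.9],0],[[0,0,-0.4],0],[[0,0,0],0],[[0,0,0],0]])

```text
clock: 20.42
tool_pos: [436.2, -172.1, 326.3]
orientation: [3.141, 0.001, 1.52]
contact_force: [0.1, -0.4, -2.4]
opening: 25.4
grasp_force: 40.7
```

```bash
python3 -c "
from go import *; go(522.1,60.5,169.9,1.52)"
```

```text
t20.42 grasp [ 436.2 -172.1  171.6] ori [3.141e+00 1.000e-03 1.520e+00] units [9.47 2.96 0.07] turn -0.0 F [ 0.1 -0.4 -2.4] open 25.4 gf 40.7
```

servo_tool(steps=[[[0.4,0.12,0],0],[[0.7,0.22,0],0],[[0.8,0.25,0],0],[[0.8,0.25,0],0],[[0.8,0.25,0],0]])

```text
clock: 20.83
tool_pos: [468.0, -84.7, 324.8]
orientation: [-3.139, -0.001, 1.519]
contact_force: [0.3, 0.0, -2.8]
opening: 25.4
grasp_force: 40.6
```

servo_tool(steps=[[[0.8,0.25,0],0],[[0.8,0.25,0],0],[[0.8,0.25,0],0],[[0.8,0.25,0],0],[[0.8,0.25,0],0]])

```text
clock: 21.25
tool_pos: [504.2, 13.8, 324.7]
orientation: [-3.139, -0.0, 1.52]
contact_force: [0.4, -0.4, -1.9]
opening: 25.5
grasp_force: 40.6
```

servo_tool(steps=[[[0.8,0.25,0],0],[[0.6,0.2,0],0],[[0.3,0.1,0],0],[[0.1,0.02,0.07],0],[[0,0,0],0]])

```text
clock: 21.67
tool_pos: [520.5, 56.7, 323.2]
orientation: [-3.14, 0.0, 1.521]
contact_force: [0.3, -0.4, -1.9]
opening: 25.6
grasp_force: 40.6
```

Run:
```python
from fit import *; from go import *
go(522.1,60.5,169.9,1.52)
t=[]
for n in CAL:
    im=vision.read_camera(n).copy()
    r=vision.regions_of(n,"reader"); p=monitor.state()["tool_pos"]
    c=proj(n,np.array([[525,100,150]]))[0]; d=min(r,key=lambda d:np.hypot(*(np.array(d["at"])-c))); print(n,c,d["at"],d["confidence"],d["region"].sum())
    pr=[p[0],p[1],152,p[2]-154.7-40.9]
    print("eye",pose(np.array([[65,0,0.]]),p[0],p[1],1.52,pr[3]))
    for P in readm(pr)[1:2]:
        h=cv2.convexHull(proj(n,P).astype(np.float32)).astype(int); cv2.polylines(im,[h],True,(255,0,0),1)
    sq=pose(np.array([[x,y,89.] for x,y in((-35,-30),(25,-30),(25,30),(-35,30))]),525.6,130.8,1.525)
    cv2.polylines(im,[np.round(proj(n,sq)).astype(int)],True,(255,0,255),1)
    u,v=(250,120) if n=="scene" else (230,130)
    t.append(cv2.resize(im[v:v+130,u:u+130,::-1],None,fx=3,fy=3,interpolation=cv2.INTER_CUBIC))
cv2.imwrite("pics/p7.png",np.hstack(t))
```

```text
t21.67 grasp [520.5  56.7 168.5] ori [-3.14   0.     1.521] units [ 0.15  0.05 -0.06] turn 0.0 F [ 0.3 -0.4 -1.9] open 25.6 gf 40.6
scene [326.15381179 184.81532101] [308.8, 188.4] 0.59 683
eye [[523.78164098 120.76315801 128.09589018]]
top [314.64278887 185.83277142] [290.2, 196.9] 0.61 2193
eye [[523.9411111  120.55500683 128.45524771]]
```

View pics/p7.png

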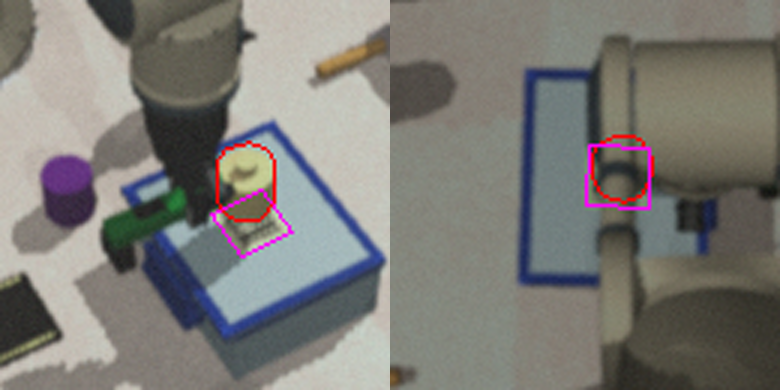

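servo_tool(steps=[[[0.1,0.04,-0.03],0],[[0.05,0.01,-0.03],0],[[0,0,0],0],[[0,0,0],0],[[0,0,0],0]])

```text
clock: 22.28
tool_pos: [522.3, 60.0, 325.7]
orientation: [3.141, 0.0, 1.52]
contact_force: [0.3, -0.3, -3.3]
opening: 25.4
grasp_force: 40.6
```

servo_tool(steps=[[[0,0,0],0],[[0,0,0],0],[[0,0,0],0],[[0,0,0],0],[[0,0,0],0]])

```text
clock: 22.7
tool_pos: [522.3, 60.0, 325.7]
orientation: [-3.142, 0.0, 1.52]
contact_force: [0.8, -0.5, -2.1]
opening: 25.5
grasp_force: 40.6
```

servo_tool(steps=[[[0,0,0],0],[[0,0,0],0],[[0,0,0],0],[[0,0,0],0],[[0,0,0],0]])

```text
clock: 23.12
tool_pos: [522.3, 60.0, 325.7]
orientation: [-3.142, 0.0, 1.52]
contact_force: [-0.3, -0.3, -2.6]
opening: 25.3
grasp_force: 40.6
```

servo_tool(steps=[[[0,0,0],0],[[0,0,0],0],[[0,0,0],0],[[0,0,0],0],[[0,0,0],0]])

```text
clock: 23.53
tool_pos: [522.3, 60.0, 325.7]
orientation: [3.142, 0.0, 1.52]
contact_force: [0.2, 0.2, -2.3]
opening: 25.3
grasp_force: 40.6
```

servo_tool(steps=[[[0,0,0],0],[[0,0,0],0],[[0,0,0],0],[[0,0,0],0],[[0,0,0],0]])

```text
clock: 23.95
tool_pos: [522.3, 60.0, 325.7]
orientation: [3.142, 0.0, 1.52]
contact_force: [0.3, 0.1, -3.0]
opening: 25.4
grasp_force: 40.6
```

```bash
python3 -c "
from go import *; go(436.5,-172.2,171.6,1.519)"
```

```text
t23.95 grasp [522.3  60.  171. ] ori [3.142 0.    1.52 ] units [-9.45 -2.95 -0.02] turn 0.01 F [ 0.3  0.1 -3. ] open 25.4 gf 40.6
```

Eye sits 4.1 cm above the label and held still for 1.7 s. Return to the pad.

servo_tool(steps=[[[-0.4,-0.12,0],0],[[-0.7,-0.22,0],0],[[-0.8,-0.25,0],0],[[-0.8,-0.25,0],0],[[-0.8,-0.25,0],0]])

```text
clock: 24.37
tool_pos: [490.0, -27.1, 325.7]
orientation: [-3.142, 0.0, 1.52]
contact_force: [0.2, -0.5, -2.7]
opening: 25.7
grasp_force: 40.6
```

servo_tool(steps=[[[-0.8,-0.25,0],0],[[-0.8,-0.25,0],0],[[-0.8,-0.25,0],0],[[-0.8,-0.25,0],0],[[-0.8,-0.25,0],0]])

```text
clock: 24.78
tool_pos: [453.5, -125.5, 325.7]
orientation: [-3.142, 0.0, 1.52]
contact_force: [0.7, -0.2, -2.0]
opening: 25.4
grasp_force: 40.6
```

servo_tool(steps=[[[-0.8,-0.25,0],0],[[-0.6,-0.18,0],0],[[-0.35,-0.1,0],0],[[0,0,0],0],[[0,0,0],0]])

```text
clock: 25.2
tool_pos: [438.7, -167.4, 325.7]
orientation: [3.142, -0.0, 1.519]
contact_force: [0.9, 0.2, -3.6]
opening: 25.4
grasp_force: 40.6
```

servo_tool(steps=[[[0,0,0.8],0],[[0,0,0.9],0],[[0,0,0.9],0],[[0,0,0.8],0],[[0,0,0.5],0]])

```text
clock: 25.62
tool_pos: [438.8, -166.2, 226.5]
orientation: [-3.14, -0.001, 1.521]
contact_force: [-0.7, -0.6, -2.4]
opening: 25.5
grasp_force: 40.5
```

servo_tool(steps=[[[0,0,0.3],0],[[0,0,0.2],0],[[0,0,0],0],[[0,0,0],0]])

```text
clock: 25.95
tool_pos: [439.1, -167.1, 216.1]
orientation: [3.141, 0.0, 1.52]
contact_force: [-0.1, 0.1, -1.8]
opening: 25.3
grasp_force: 40.5
```

```bash
python3 -c "
from go import *; go(436.5,-172.2,46.9,1.519)"
```

```text
t25.95 grasp [ 439.1 -167.1   61.4] ori [3.141 0.    1.52 ] units [-0.21 -0.09  0.58] turn 0.01 F [-0.1  0.1 -1.8] open 25.3 gf 40.5
```

servo_tool(steps=[[[-0.12,-0.05,0],0],[[-0.09,-0.04,0.2],0],[[0,0,0.14],0],[[0,0,0.08],0],[[0,0,0],0]])

```text
clock: 26.37
tool_pos: [436.2, -172.4, 204.8]
orientation: [-3.141, -0.0, 1.519]
contact_force: [-0.2, 0.0, -2.7]
opening: 25.3
grasp_force: 40.6
```

```bash
python3 -c "
from go import *; go(436.5,-172.2,46.9,1.519)"
```

```text
t26.37 grasp [ 436.2 -172.4   50.1] ori [-3.141 -0.     1.519] units [0.01 0.01 0.13] turn 0.0 F [-0.2  0.  -2.7] open 25.3 gf 40.6
```

servo_tool(steps=[[[0,0,0.05],0],[[0,0,0.04],0],[[0,0,0],0]])

```text
clock: 26.62
tool_pos: [436.3, -172.3, 202.8]
orientation: [-3.141, -0.0, 1.52]
contact_force: [1.1, 0.1, -2.1]
opening: 25.6
grasp_force: 40.6
```

servo_tool(steps=[[[0,0,0.02],0],[[0,0,0],0]])

```text
clock: 26.78
tool_pos: [436.4, -172.4, 202.4]
orientation: [3.142, -0.0, 1.52]
contact_force: [0.3, -0.1, -2.3]
opening: 25.1
grasp_force: 40.6
```

servo_tool(steps=[[[0,0,0.03],0],[[0,0,0],0]])

```text
clock: 26.95
tool_pos: [436.4, -172.4, 201.6]
orientation: [3.142, 0.0, 1.52]
contact_force: [-0.0, 0.9, -1.3]
opening: 25.7
grasp_force: 40.6
```

servo_tool(steps=[[[0,0,0.02],0],[[0,0,0],0]])

```text
clock: 27.12
tool_pos: [436.3, -172.4, 201.6]
orientation: [3.141, 0.0, 1.52]
contact_force: [-2.6, 1.1, 8.5]
opening: 25.6
grasp_force: 42.0
```

Contact at the original height; release gently and retreat.

servo_tool(steps=[[[0,0,-0.01],0],[[0,0,0],0],[[0,0,0],0]], claw=0.45)

```text
clock: 27.37
tool_pos: [436.4, -172.4, 201.5]
orientation: [3.141, 0.0, 1.52]
contact_force: [0.8, 0.1, -0.4]
opening: 38.2
grasp_force: 0.0
```

servo_tool(steps=[[[0,0,0],0],[[0,0,0],0],[[0,0,0],0]], claw=0.75)

```text
clock: 27.62
tool_pos: [436.3, -172.4, 201.4]
orientation: [-3.142, -0.0, 1.52]
contact_force: [0.4, -0.8, -0.7]
opening: 63.8
grasp_force: 0.0
```

servo_tool(steps=[[[0,0,-0.3],0],[[0,0,-0.7],0],[[0,0,-1],0],[[0,0,-1],0],[[0,0,-1],0]])

```text
clock: 28.03
tool_pos: [436.1, -172.2, 303.0]
orientation: [-3.141, -0.0, 1.52]
contact_force: [0.9, 0.3, 0.5]
opening: 64.0
grasp_force: 0.0
```

servo_tool(steps=[[[0,0,-1],0],[[0,0,-1],0],[[0,0,-1],0],[[0,0,0],0],[[0,0,0],0]])

```text
clock: 28.45
tool_pos: [436.4, -172.4, 377.9]
orientation: [3.139, 0.001, 1.52]
contact_force: [0.3, 0.3, 0.4]
opening: 63.6
grasp_force: 0.0
```

Run:
```python
from fit import *; from go import *
go(436.5,-172.2,46.9,1.519)
im=vision.read_camera("scene"); cv2.imwrite("pics/s8.png",cv2.resize(im[130:310,180:400,::-1],None,fx=3,fy=3))
r=vision.regions_of("scene","lid")[0]; print(r["confidence"],fit({"scene":r["region"]},lambda p:[lidm([p[0],p[1],152.5,p[2]])],[526,128,0],[4,4,4]))
```

```text
t28.45 grasp [ 436.4 -172.4  223.2] ori [3.139e+00 1.000e-03 1.520e+00] units [0.01 0.01 7.05] turn 0.01 F [0.3 0.3 0.4] open 63.6 gf 0.0
0.56 (array([523.98577576, 131.25206436,  -2.33518241]), np.float64(0.02584033613445378))
```

View pics/s8.png

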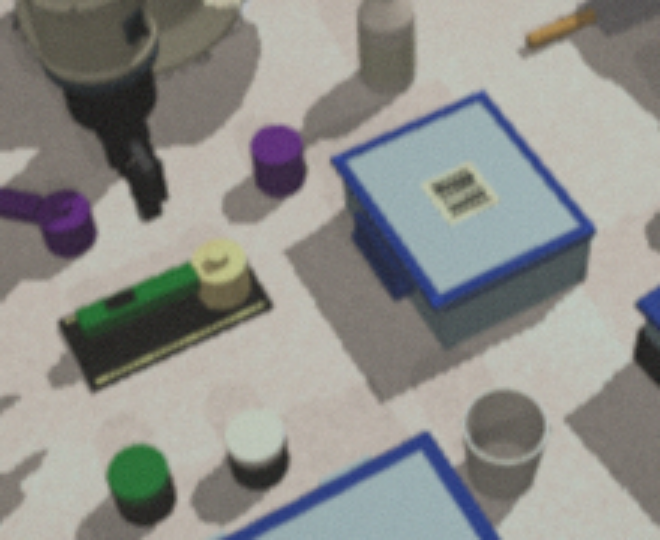

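The lid is flat and shut at about (460,200). The reader stands on its pad at about (165,310), where it was before, and the white and green jars are untouched.

```bash
python3 -c "
from cell import sign_off; print(sign_off())"
```

```text
the job is handed in; nothing more can be done
None
```

The job is handed in at 28.5 s: the orange jar stands in the empty half of the box, the lid is shut (a 29 N press brought it to its closed height), the reader was held about 4 cm above the label for about 1.7 s, and it is back on its pad.

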